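Square a stack of heat-spreader plates and hold it flush on the tilted stage

TASK

On the phone-repair bench, tap the edges of the three small loose plates, where they lie on the mat, until they make one square stack. Then pick up the whole stack and hold it flush on the sloped yellow face of the inspection stage, centred on it and with its long sides running up the slope, pressing lightly (about 5 N). Finish while still gripping the stack and holding it there, and leave everything else on the bench where it is.

Things in the scene. Friction and masses are not known exactly. Their poses are not given: they have to be found in the camera images.
- plate_low: lowest of three equal loose metal plates, bare aluminium, 56 (its x) by 42 (its y) by 6 mm thick, about 50 g; lies on the blue-green mat, whose top is 3 mm above the table. Origin: centre of its underside; z up out of the plate
- plate_mid: middle plate, copper-coloured, same size, lying on the lowest one, up to 6 mm off along each edge and turned by up to 6 degrees. Origin: centre of its underside
- plate_top: top plate, red, same size, lying on the middle one, up to 6 mm off and turned by up to 6 degrees relative to the lowest. Origin: centre of its underside. The squared stack is 56 x 42 x 18 mm
- stage_face: flat yellow face plate of the inspection stage, 84 (x, up the slope) x 36 (y, level) x 8 mm. Origin: centre of its upper surface, 128 mm above the table; z is the surface's outward normal; x runs uphill, away from the robot, sloping 10 to 29 degrees, different each time; the tilt is clamped; springs let the face sink straight in, about 3 mm at 5 N, 15 mm at most
- stage: the stage's grey foot, 110 (x) x 90 x 12 mm, fixed on the mat, with a 36 mm dark column that carries the face at its top; heading as the face. Origin: centre of its underside, 125 mm below the centre of the face
- phone: bystander: black phone lying flat, 145 (x) x 70 x 10 mm. Origin: centre of underside
- driver: bystander: orange-handled screwdriver, 150 mm long, lying along its x. Origin: underside, near its middle
- jar: bystander: blue jar with white cap, 44 mm across, 60 mm tall. Origin: centre of underside
- meter: bystander: orange multimeter lying flat, 170 (x) x 85 x 44 mm. Origin: centre of underside
- tray: bystander: grey divided parts tray, 130 (x) x 90 x 22 mm. Origin: centre of underside
- board: bystander: green circuit board, 100 (x) x 50 x 7 mm. Origin: centre of underside
Not all that is in view belongs to the job. There is more than one size of the plate_top; the job needs the smaller. There is more than one size of the plate_mid; the job needs the smaller.

How it is judged:
By the outcome, as a careful person would: the job done as asked, in the order asked, and still so for the second after the job is handed in, while the arm keeps its last pose, push and grip.
It also fails if it takes over 53 s, if anything falls off the work surface, if the arm or the gripper's body presses on something with over 40 N, if the wrist force passes 120 N, or if a joint passes its speed limit or range.

ROBOT

A 7-joint arm with a two-finger parallel gripper is mounted at the origin on the work surface. World frame = base frame: x ahead of the robot, y to its left, z up, the work surface at z = 0. Lengths are in mm, angles in rad, forces in N, time in s.
With the tool pointing down it reaches from about 400 to 925 mm from the base axis. Payload 5.6 kg.
Tool frame: the origin (TCP) lies between the finger pads; the fingertips stand 25 mm ahead of it and the grasp point (between the pads) lies 6 mm ahead of it; z points along the fingers, y is the direction in which the jaws open and shut (so a half turn about z gives the same grasp; the last joint's range is limited). The gripper opens to 85 mm and grips with 20 to 120 N. Pads are 22 mm wide; open, the fingers measure 114 mm over their backs; the gripper's body (76 mm by 85 mm) begins 54 mm behind the grasp point. The pads swing forward as they close: fully open they stand 13 mm farther back than shut.
Start: joints at [1.24, 0.468, -0.012, 1.603, 0.006, 1.071, -0.056], TCP at [184.457, -623.284, 256.29] pointing down, gripper open.
Joint ranges: [-2.53, 2.53], [-0.31, 2.02], [-1.57, 1.55], [0.28, 2.44], [-1.29, 4.43], [0.15, 1.84], [-2.92, 2.92]. Speed limits (rad/s): [2.57, 2.57, 3.14, 3.14, 3.14, 3.14, 3.14].

INTERFACE

Orientations are given as a rotation vector (axis times angle).
In Python, from bench import bot gives the robot as it stands. The module is installed in compiled form; this text tells all that it offers.
- The arm moves only by the tool play_rows, never from a script. Its argument "plan" is a list that holds one entry, the list of rows, each a list of 7 numbers: the shift along the tool's x, y, z in m, then the turn, a rotation vector about the tool's x, y, z in degrees, then the closure, from 0 (fully open) to 1 (shut). A call has 1 to 8 rows; each row is the pose to reach, as a shift and turn from the pose measured when the call began, along the tool's axes at that moment; what a row does not reach only later rows make up. A row lasts 1/10 s, in which the tool goes at most 50 mm and 8.59 degrees, less where a joint would pass 70% of its speed; a pose out of reach is approached as far as the arm can. A call with a gripper value outside its range is refused whole. The fingers move at their own pace and stop on an object; the grip force is fixed at half the most. Time passes only in rows, so rows that repeat a pose let the fingers close. It gives the time, the measured TCP pose, the force and the opening at its end, in the units of the state.
- bot.get_obs(): the state, without advancing time (a new reading comes with each control period).
- bot.grab_frame(name): name is "side" or "top" or "wrist"; returns a dict with "frame" (480x640x3 uint8, blue, green, red), "vfov" (degrees; the focal length in pixels is half the picture's height over the tangent of half this angle, whatever the lens; pixels are square), "cx", "cy" (the principal point, pixels), "R" (3x3) and "t" (3): a world point X has camera coordinates R X + t. Camera axes: x right, y down, z forward; pixel columns grow to the right and rows downward; lengths in mm; the calibration is good to about 2 mm. A picture is of the moment at which its call begins. There is no depth.
- bot.sign_off(): hands the job in, once; it reports no verdict.
The state is a dict: "t": time; "joint_positions": joint angles; "joint_velocities": joint speeds; "tau": joint torques, N m; "tool_pos": TCP position; "ee_rot": TCP orientation; "wrist_force": force on the tool from outside, world axes, zero at the start; "torque": the same for the moment, N m; "gripper_width": finger opening in mm.
Only numpy, scipy, OpenCV 4.12 (cv2) and the standard library are available. Lean on these libraries where they do the work, as an engineer would, in place of code of your own. Each camera call takes 0.05 s, during which the arm holds its last target. There are 200 camera calls.

## Working session

There is one attempt and no reset: what is moved stays moved. The work goes in short steps, Python scripts to look and compute and a tool call to move; the robot and the scene stay as the last step left them, time stands still between calls to the robot, and variables do not carry over. Pictures are saved under pics/ and viewed, about 8 in all and at most 12, crops included, and the job is handed in when it is done.

Besides the shell and the picture viewer there is one more tool, called after ">>>" by a JSON object that holds its "api" and its "payload", one argument or row to a line. play_rows: Moves the arm, as the interface text tells. Its arguments: {"type":"object","properties":{"plan":{"type":"array","items":{"type":"array","items":{"type":"array","items":{"type":"number"}}}}},"required":["plan"]}

```bash
mkdir -p pics
cat > h.py <<'E'
import numpy as np,cv2
from scipy.spatial.transform import Rotation as Ro
from bench import bot
def cam(n,fn=None):
    g=bot.grab_frame(n); 
    if fn: cv2.imwrite('pics/'+fn,g['frame'])
    g['f']=240/np.tan(np.radians(g['vfov'])/2); return g
def proj(g,X):
    c=np.asarray(X)@np.array(g['R']).T+np.array(g['t']); return c[...,:2]/c[...,2:]*g['f']+[g['cx'],g['cy']]
def unp(g,uv,z):
    uv=np.atleast_2d(uv).astype(float); R=np.array(g['R']); C=-R.T@np.array(g['t'])
    d=np.c_[(uv-[g['cx'],g['cy']])/g['f'],np.ones(len(uv))]@R
    return C+d*((z-C[2])/d[:,2])[:,None]
E
python3 - <<'E'
from h import *
import pickle
o=bot.get_obs(); print(o)
G={}
for n in ['side','top']:
    g=cam(n,n+'0.png'); G[n]=g; print(n,g['vfov'],g['cx'],g['cy'],-np.array(g['R']).T@np.array(g['t']),np.round(g['R'],3).tolist())
g=cam('wrist'); G['wrist']=g;print(g['vfov'],-np.array(g['R']).T@np.array(g['t']))
pickle.dump(G,open('G0.pkl','wb'))
cv2.imwrite('pics/w0.png',g['frame'])
E
```

```text
{'t': 0.0, 'joint_positions': array([ 1.24000229,  0.46840993, -0.01155448,  1.60361442,  0.00600815,
        1.07142558, -0.05632036]), 'joint_velocities': array([ 4.53257522e-04, -3.93655784e-04, -2.89601867e-05, -3.47602774e-04,
        1.79575576e-03, -2.78701649e-04,  5.32487522e-04]), 'tau': array([-2.40263162e-04, -5.32384443e+01,  2.13561131e-02, -2.51310629e+01,
        1.13897107e-02,  7.80262810e-03, -1.51923427e-05]), 'tool_pos': array([ 184.25510877, -622.79958607,  255.32083596]), 'ee_rot': array([-3.10739335e+00, -4.50060560e-01,  6.50258777e-04]), 'wrist_force': array([0.00550586, 0.030429  , 0.80722723]), 'torque': array([ 0.01096096,  0.00088518, -0.01438936]), 'gripper_width': 85.45208001599121}
side 57.811082647722095 317.8622302285155 229.83042833126805 [ 526.40743646 -690.73602954  670.81504967] [[0.99, -0.138, -0.006], [-0.091, -0.618, -0.781], [0.104, 0.774, -0.625]]
top 56.65669753173156 320.45509017712016 236.40904734435716 [3.94556262e+02 4.38130212e-02 1.18750788e+03] [[-0.107, -0.994, -0.004], [-0.974, 0.106, -0.199], [0.199, -0.017, -0.98]]
71.70891579583726 [ 251.02754321 -603.23557671  372.160257  ]
```

View pics/top0.png

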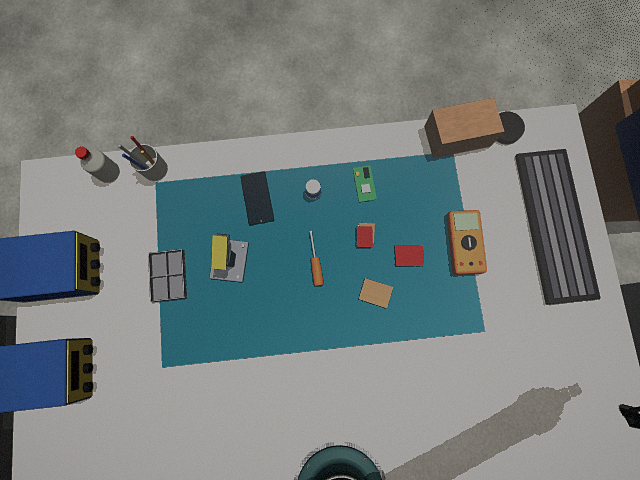

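View pics/side0.png

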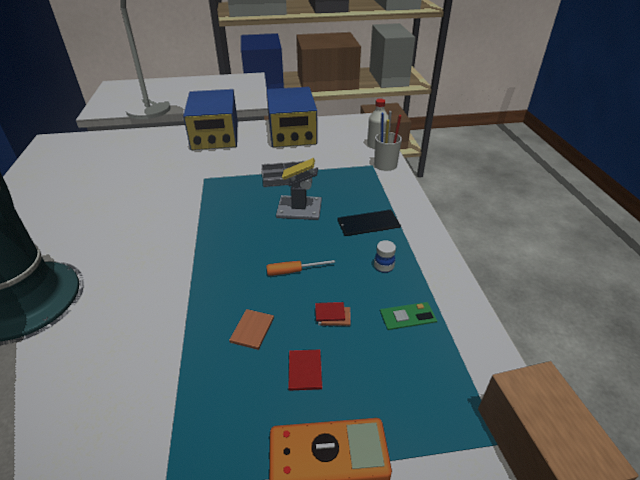

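The stack is at top (366,236), with red on copper; a lone red plate lies at (409,256) and a lone copper plate at (376,293), both of them larger decoys. The stage is at (228,255). I'll confirm in an enlarged crop and localise.

Run:
```python
from h import *
import pickle
G=pickle.load(open('G0.pkl','rb'))
t=G['top'];s=G['side']
print('stack',unp(t,[366,236],20),unp(s,[331,313],20))
print('red',unp(t,[[395,245],[424,246],[423,266],[395,266]],9).round())
print('stage',unp(t,[228,240],128),unp(s,[298,169],128))
a=cv2.resize(t['frame'][215:255,345:425],None,fx=8,fy=8,interpolation=2)[:, :640]
b=cv2.resize(s['frame'][290:340,225:365],None,fx=5.0,fy=5.0,interpolation=2)
c=cv2.resize(t['frame'][225:290,200:260],None,fx=4,fy=4,interpolation=2)
d=cv2.resize(s['frame'][150:225,255:330],None,fx=4,fy=3.47,interpolation=2)[:260]
im=np.zeros((580,800,3),np.uint8)
im[:320,:400]=cv2.resize(a,(400,320))[:, :400] if 0 else cv2.resize(t['frame'][215:255,345:395],(400,320),interpolation=2)
im[:320,400:]=cv2.resize(s['frame'][290:330,305:355],(400,320),interpolation=2)
im[320:580,:240]=c[:260]; im[320:580,300:600]=d
cv2.imwrite('pics/c1.png',im)
```

```text
stack [[ 619.10020337 -141.94074049   20.        ]] [[ 624.60748432 -143.67218434   20.        ]]
red [[ 588. -218.    9.]
 [ 577. -295.    9.]
 [ 524. -284.    9.]
 [ 532. -210.    9.]]
stage [[624.75634258 205.23915322 128.        ]] [[601.94070119 221.57235713 128.        ]]
```

View pics/c1.png

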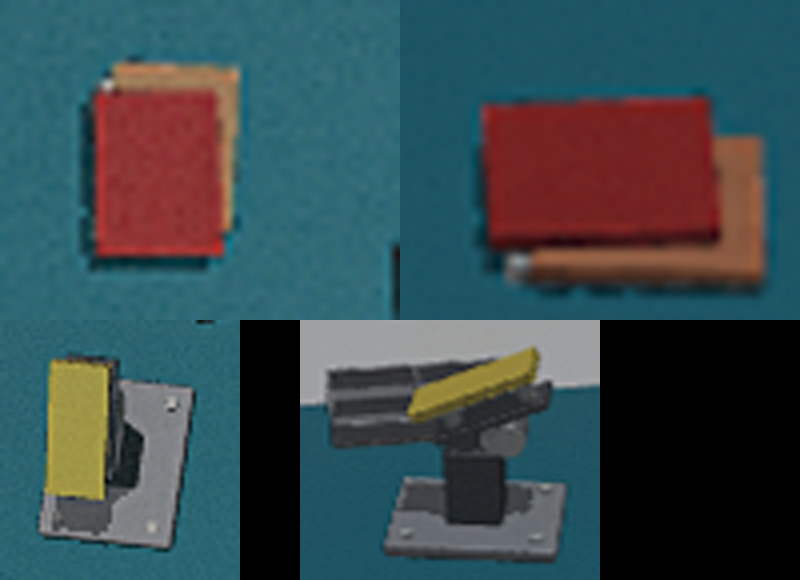

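```bash
cat >> h.py <<'E'
def down(yaw): # tool z down, tool x at world yaw (deg)
    return Ro.from_euler('z',yaw,degrees=True)*Ro.from_euler('x',180,degrees=True)
def rel(p,R,o=None):
    o=o or bot.get_obs(); R0=Ro.from_rotvec(o['ee_rot'])
    d=R0.inv().apply(np.array(p)-o['tool_pos'])/1000; w=(R0.inv()*R).as_rotvec(degrees=True)
    print('t %.2f'%o['t'],'shift',d.round(4).tolist(),'turn',w.round(2).tolist(),'|',np.linalg.norm(d).round(3),np.linalg.norm(w).round(1),'F',o['wrist_force'].round(1),'w',round(o['gripper_width'],1))
E
python3 - <<'E'
from h import *
import pickle
G=pickle.load(open('G0.pkl','rb')); t=G['top'];w=G['wrist']
P=unp(t,np.array([(95,92),(217,92),(222,257),(97,257)])/8+[345,215],21); print(P.round(1),P.mean(0))
print(np.degrees(np.arctan2(*(P[0]-P[3])[[1,0]])),np.degrees(np.arctan2(*(P[1]-P[2])[[1,0]])))
F=unp(t,np.array([(50,361),(110,361),(104,498),(48,496)])/4+[200,225-80],128);print('face',F.round(1))
B=unp(t,np.array([(120,381),(194,389),(168,548),(40,533)])/4+[200,225-80],15);print('base',B.round(1))
print(np.round(w['R'],2), w['cx'],w['cy'])
rel([612,-143,200],down(-3))
E
```

```text
[[ 647.4 -120.8   21. ]
 [ 643.  -161.5   21. ]
 [ 587.  -155.8   21. ]
 [ 591.5 -114.5   21. ]] [ 617.21206046 -138.14642866   21.        ]
-6.426087314657649 -5.801356364516901
face [[640.6 242.  128. ]
 [636.6 205.7 128. ]
 [553.4 214.8 128. ]
 [558.2 248.1 128. ]]
base [[648.  221.8  15. ]
 [637.2 172.8  15. ]
 [532.7 197.9  15. ]
 [551.7 281.2  15. ]]
[[ 0.28 -0.96 -0.  ]
 [-0.92 -0.27  0.27]
 [-0.26 -0.08 -0.96]] 319.96247159944755 240.6546394099829
t 0.15 shift [0.5463, -0.3387, 0.056] turn [-0.08, 0.02, 19.49] | 0.645 19.5 F [-0.4  0.5  0.6] w 85.7
```

>>> {"api": "play_rows", "payload": {
  "plan": [
    [[0.042,-0.026,0.004,0,0,1.5,0],[0.084,-0.052,0.008,0,0,3,0],[0.126,-0.078,0.013,0,0,4.5,0],[0.168,-0.104,0.017,0,0,6,0],[0.21,-0.13,0.021,0,0,7.5,0],[0.252,-0.156,0.026,0,0,9,0],[0.294,-0.182,0.03,0,0,10.5,0],[0.336,-0.208,0.034,0,0,12,0]]
  ]
}}

```text
t: 0.95
tool_pos: [448.4, -326.4, 221.6]
ee_rot: [-3.138, -0.121, 0.001]
wrist_force: [0.9, -0.4, 0.2]
gripper_width: 85.7
```

```bash
python3 -c "
from h import *
rel([618,-142,150],down(-4))"
```

```text
t 0.95 shift [0.1833, -0.1707, 0.0717] turn [-0.08, 0.03, 8.41] | 0.261 8.4 F [ 0.9 -0.4  0.2] w 85.7
```

>>> {"api": "play_rows", "payload": {
  "plan": [
    [[0.031,-0.029,0.012,0,0,1.5,0],[0.062,-0.058,0.024,0,0,3,0],[0.093,-0.087,0.036,0,0,4.5,0],[0.124,-0.116,0.048,0,0,6,0],[0.155,-0.145,0.06,0,0,7.5,0],[0.183,-0.171,0.072,0,0,8.4,0],[0.183,-0.171,0.072,0,0,8.4,0]]
  ]
}}

```text
t: 1.65
tool_pos: [619.8, -134.4, 147.6]
ee_rot: [-3.135, 0.096, 0.003]
wrist_force: [-0.4, 0.7, 0.0]
gripper_width: 85.8
```

```bash
python3 -c "
from h import *
import pickle
rel([618,-142,150],down(-4))
g=cam('wrist','w1.png');pickle.dump(g,open('w1.pkl','wb'))
print(proj(g,[[618,-142,21],[618,-142,3]]))"
```

```text
t 1.65 shift [-0.0014, 0.0077, -0.0024] turn [-0.31, 0.11, 0.5] | 0.008 0.6 F [-0.4  0.7  0. ] w 85.8
[[331.27329694 243.63662233]
 [330.64528593 237.44259972]]
```

View pics/w1.png

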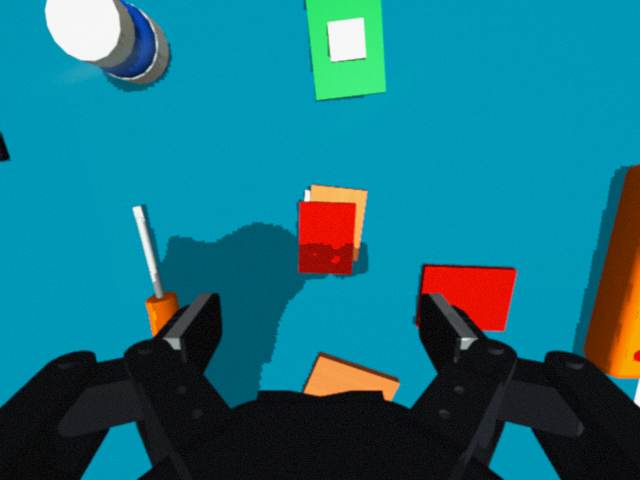

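The wrist view shows the stack: red corners (299,202), (356,203), (353,275) and (298,272). The copper corners are (311,185), (367,190) and (361,262), with an aluminium corner at (305,190).

Run:
```python
from h import *
import pickle
g=pickle.load(open('w1.pkl','rb'))
r=unp(g,[(299,202),(356,203),(353,275),(298,272)],21);print(r.round(1).tolist(),r.mean(0).round(1))
c=unp(g,[(311,185),(367,190),(361,262)],15);print(c.round(1).tolist(),(c[0]+c[2])/2)
print(unp(g,(305,190),9))
for a in(r[0]-r[3],r[1]-r[2],c[1]-c[2]):print(np.degrees(np.arctan2(a[1],a[0])),np.linalg.norm(a))
im=cv2.resize(g['frame'][175:285,285:380],(690,600*1),interpolation=2)
d=unp(g,[(305,190),(430,265)],9)
rel([620,-140,55],down(-6))
```

```text
[[651.4, -120.0, 21.0], [648.0, -161.8, 21.0], [591.4, -157.6, 21.0], [596.5, -114.8, 21.0]] [ 621.8 -138.6   21. ]
[[662.6, -129.4, 15.0], [656.3, -170.9, 15.0], [599.6, -164.8, 15.0]] [ 631.10799995 -147.12473233   15.        ]
[[ 658.43491407 -124.35564156    9.        ]]
-5.379529336768732 55.10351042501461
-4.263889451222669 56.80527816162729
-6.166880109243127 56.990113493139624
t 1.70 shift [0.002, 0.0023, 0.0932] turn [-0.17, 0.16, 2.34] | 0.093 2.4 F [-0.5 -0.1 -0.7] w 85.6
```

```bash
python3 -c "
from h import *
rel([626,-143,29],down(-5.5))"
```

```text
t 1.70 shift [0.0083, 0.005, 0.1191] turn [-0.17, 0.15, 1.84] | 0.12 1.9 F [-0.5 -0.1 -0.7] w 85.6
```

>>> {"api": "play_rows", "payload": {
  "plan": [
    [[0.0083,0.005,0.035,-0.17,0.15,1.8,0],[0.0083,0.005,0.07,-0.17,0.15,1.8,0],[0.0083,0.005,0.09,-0.17,0.15,1.8,0],[0.0083,0.005,0.1,-0.17,0.15,1.8,0],[0.0083,0.005,0.1,-0.17,0.15,1.8,0]]
  ]
}}

```text
t: 2.2
tool_pos: [624.8, -144.1, 47.0]
ee_rot: [3.138, -0.152, -0.004]
wrist_force: [0.9, -0.1, 0.7]
gripper_width: 85.3
```

```bash
python3 -c "
from h import *
rel([626,-143,29],down(-5.5))"
```

```text
t 2.20 shift [0.0012, -0.0012, 0.018] turn [0.02, 0.15, -0.03] | 0.018 0.2 F [ 0.9 -0.1  0.7] w 85.3
```

>>> {"api": "play_rows", "payload": {
  "plan": [
    [[0.0012,-0.0012,0.012,0,0.15,0,0.1],[0.0012,-0.0012,0.018,0,0.15,0,0.2],[0.0012,-0.0012,0.018,0,0.15,0,0.3],[0.0012,-0.0012,0.018,0,0.15,0,0.35],[0.0012,-0.0012,0.018,0,0.15,0,0.4],[0.0012,-0.0012,0.018,0,0.15,0,0.45],[0.0012,-0.0012,0.018,0,0.15,0,0.5],[0.0012,-0.0012,0.018,0,0.15,0,0.55]]
  ]
}}

```text
t: 3.0
tool_pos: [626.9, -142.2, 30.2]
ee_rot: [-3.138, 0.151, -0.002]
wrist_force: [-0.3, 2.6, 6.6]
gripper_width: 40.6
```

```bash
python3 -c "
from h import *
rel([626,-143,29],down(-5.5))"
```

```text
t 3.00 shift [-0.0008, 0.0008, 0.0012] turn [-0.03, -0.09, -0.0] | 0.002 0.1 F [-0.3  2.6  6.6] w 40.6
```

>>> {"api": "play_rows", "payload": {
  "plan": [
    [[-0.0008,0.0008,0.0,0,0,0,0.8],[-0.0008,0.0008,0.0,0,0,0,0.8],[-0.0008,0.0008,0.0,0,0,0,0.8]]
  ]
}}

```text
t: 3.3
tool_pos: [625.9, -143.2, 30.2]
ee_rot: [-3.138, 0.151, -0.002]
wrist_force: [0.3, 0.4, 2.5]
gripper_width: 40.5
```

```bash
python3 -c "
from h import *
rel([626,-143,29],down(-5.5)); print(bot.get_obs()['torque'])
s=cam('side'); g=cam('wrist')
p=proj(s,[626,-143,15]).astype(int);print(p)
a=cv2.resize(s['frame'][p[1]-35:p[1]+35,p[0]-45:p[0]+45],(400,311),interpolation=2)
im=np.zeros((480,1040,3),np.uint8);im[:,:640]=g['frame'];im[:311,640:]=a
cv2.imwrite('pics/m2.png',cv2.resize(im,(800,369)))"
```

```text
t 3.30 shift [0.0001, -0.0002, 0.0012] turn [-0.01, -0.07, -0.01] | 0.001 0.1 F [0.3 0.4 2.5] w 40.5
[0.041525   0.09246187 0.04820356]
[331 314]
```

View pics/m2.png

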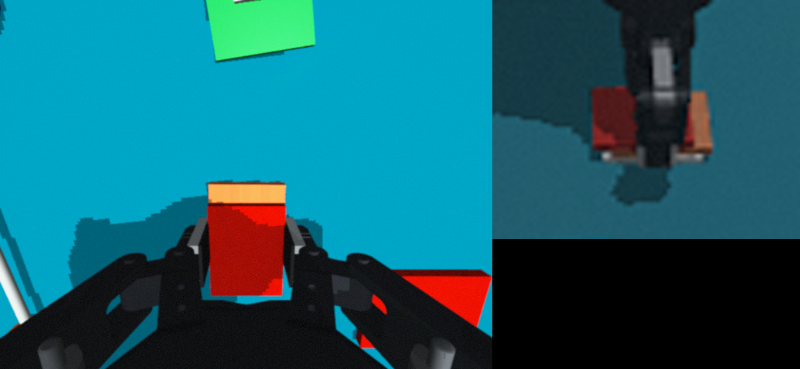

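Tapping across the width worked: red and copper are flush in y, with offsets remaining only along the length. Next I open, rise, turn 90° and tap the ends.

>>> {"api": "play_rows", "payload": {
  "plan": [
    [[0,0,0,0,0,0,0],[0,0,0,0,0,0,0],[0,0,-0.015,0,0,0,0],[0,0,-0.03,0,0,-8,0],[0,0,-0.03,0,0,-16,0],[0,0,-0.03,0,0,-24,0],[0,0,-0.03,0,0,-32,0],[0,0,-0.03,0,0,-40,0]]
  ]
}}

```text
t: 4.2
tool_pos: [626.2, -143.5, 61.5]
ee_rot: [2.996, 0.939, 0.003]
wrist_force: [0.2, 0.3, -0.8]
gripper_width: 85.7
```

>>> {"api": "play_rows", "payload": {
  "plan": [
    [[0,0,0,0,0,-8,0],[0,0,0,0,0,-16,0],[0,0,0,0,0,-24,0],[0,0,0,0,0,-32,0],[0,0,0,0,0,-40,0],[0,0,0,0,0,-48,0],[0,0,0,0,0,-51,0],[0,0,0,0,0,-51,0]]
  ]
}}

```text
t: 5.0
tool_pos: [626.5, -144.1, 62.4]
ee_rot: [2.3, 2.136, 0.002]
wrist_force: [-0.4, -0.3, -0.0]
gripper_width: 85.4
```

```bash
python3 -c "
from h import *
rel([627,-143,29],down(84.5))"
```

```text
t 5.00 shift [0.0012, 0.0003, 0.0334] turn [0.19, 0.05, 1.27] | 0.033 1.3 F [-0.4 -0.3 -0. ] w 85.4
```

>>> {"api": "play_rows", "payload": {
  "plan": [
    [[0.0012,0.0003,0.015,0.19,0.05,1.27,0],[0.0012,0.0003,0.03,0.19,0.05,1.27,0],[0.0012,0.0003,0.0345,0.19,0.05,1.27,0],[0.0012,0.0003,0.0345,0.19,0.05,1.27,0.1],[0.0012,0.0003,0.0345,0.19,0.05,1.27,0.17],[0.0012,0.0003,0.0345,0.19,0.05,1.27,0.22],[0.0012,0.0003,0.0345,0.19,0.05,1.27,0.27],[0.0012,0.0003,0.0345,0.19,0.05,1.27,0.32]]
  ]
}}

```text
t: 5.8
tool_pos: [626.9, -143.0, 28.4]
ee_rot: [2.326, 2.112, -0.0]
wrist_force: [-1.2, -0.0, 3.0]
gripper_width: 58.0
```

```bash
python3 -c "
from h import *
rel([627,-143,28],down(84.5))"
```

```text
t 5.80 shift [0.0001, 0.0, 0.0004] turn [-0.0, 0.02, -0.01] | 0.0 0.0 F [-1.2 -0.   3. ] w 58.0
```

>>> {"api": "play_rows", "payload": {
  "plan": [
    [[0,0,0,0,0,0,0.38],[0,0,0,0,0,0,0.45],[0,0,0,0,0,0,0.6],[0,0,0,0,0,0,0.6],[0,0,0,0,0,0,0.6]]
  ]
}}

```text
t: 6.3
tool_pos: [627.4, -143.1, 29.0]
ee_rot: [2.325, 2.111, 0.0]
wrist_force: [-0.2, 0.4, 4.6]
gripper_width: 54.3
```

```bash
python3 -c "
from h import *
rel([627,-143,28],down(84.5)); print(bot.get_obs()['tool_pos'])
s=cam('side'); g=cam('wrist')
p=proj(s,[626,-143,15]).astype(int)
a=cv2.resize(s['frame'][p[1]-35:p[1]+35,p[0]-45:p[0]+45],(400,311),interpolation=2)
im=np.zeros((480,1040,3),np.uint8);im[:,:640]=g['frame'];im[:311,640:]=a
cv2.imwrite('pics/m3.png',cv2.resize(im,(800,369)))"
```

```text
t 6.30 shift [0.0001, -0.0004, 0.001] turn [0.05, 0.03, -0.02] | 0.001 0.1 F [-0.2  0.4  4.6] w 54.3
[ 627.36889341 -143.13536109   28.96602027]
```

View pics/m3.png

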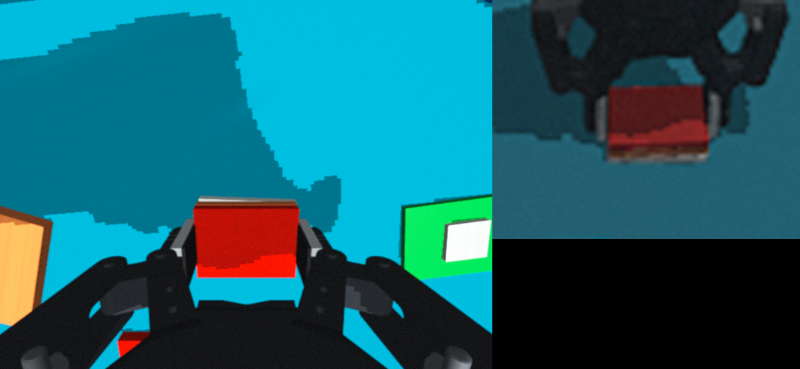

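>>> {"api": "play_rows", "payload": {
  "plan": [
    [[0,0,0,0,0,0,0],[0,0,0,0,0,0,0],[0,0,-0.015,0,0,0,0],[0,0,-0.03,0,0,8,0],[0,0,-0.03,0,0,16,0],[0,0,-0.03,0,0,24,0],[0,0,-0.03,0,0,32,0],[0,0,-0.03,0,0,40,0]]
  ]
}}

```text
t: 7.2
tool_pos: [627.6, -143.0, 60.0]
ee_rot: [2.91, 1.181, 0.002]
wrist_force: [-0.7, -0.3, 0.5]
gripper_width: 85.5
```

>>> {"api": "play_rows", "payload": {
  "plan": [
    [[0,0,0,0,0,8,0],[0,0,0,0,0,16,0],[0,0,0,0,0,24,0],[0,0,0,0,0,32,0],[0,0,0,0,0,40,0],[0,0,0,0,0,48,0],[0,0,0,0,0,51,0],[0,0,0,0,0,51,0]]
  ]
}}

```text
t: 8.0
tool_pos: [628.0, -142.5, 60.9]
ee_rot: [3.136, -0.186, 0.004]
wrist_force: [0.2, -0.4, 0.2]
gripper_width: 85.4
```

```bash
python3 -c "
from h import *
rel([627.4,-143.1,28],down(-5.5))"
```

```text
t 8.00 shift [-0.0006, 0.0006, 0.0329] turn [-0.0, -0.14, -1.3] | 0.033 1.3 F [ 0.2 -0.4  0.2] w 85.4
```

>>> {"api": "play_rows", "payload": {
  "plan": [
    [[-0.0006,0.0006,0.015,0,-0.14,-1.3,0],[-0.0006,0.0006,0.03,0,-0.14,-1.3,0.1],[-0.0006,0.0006,0.033,0,-0.14,-1.3,0.25],[-0.0006,0.0006,0.033,0,-0.14,-1.3,0.35],[-0.0006,0.0006,0.033,0,-0.14,-1.3,0.42],[-0.0006,0.0006,0.033,0,-0.14,-1.3,0.48],[-0.0006,0.0006,0.033,0,-0.14,-1.3,0.55],[-0.0006,0.0006,0.033,0,-0.14,-1.3,0.8]]
  ]
}}

```text
t: 8.8
tool_pos: [628.0, -143.2, 28.6]
ee_rot: [3.138, -0.151, 0.002]
wrist_force: [0.8, -0.1, 3.3]
gripper_width: 40.8
```

>>> {"api": "play_rows", "payload": {
  "plan": [
    [[0,0,0,0,0,0,0.8],[0,0,0,0,0,0,0.8]]
  ]
}}

```text
t: 9.0
tool_pos: [627.9, -143.2, 28.6]
ee_rot: [3.138, -0.151, 0.002]
wrist_force: [-0.2, 0.1, 0.4]
gripper_width: 40.6
```

```bash
python3 -c "
from h import *
rel([627.4,-143.1,28],down(-5.5)); print(bot.get_obs()['tool_pos'])
s=cam('side'); g=cam('wrist')
p=proj(s,[626,-143,15]).astype(int)
im=np.zeros((480,800,3),np.uint8);im[:,:400]=cv2.resize(g['frame'][210:410,240:406],(400,480),interpolation=2);im[:311,400:]=cv2.resize(s['frame'][p[1]-20:p[1]+15,p[0]-22:p[0]+23],(400,311),interpolation=2)
cv2.imwrite('pics/m4.png',im)"
```

```text
t 9.00 shift [-0.0005, -0.0, 0.0006] turn [0.0, -0.09, -0.0] | 0.001 0.1 F [-0.2  0.1  0.4] w 40.6
[ 627.94282235 -143.17538031   28.62375123]
```

View pics/m4.png

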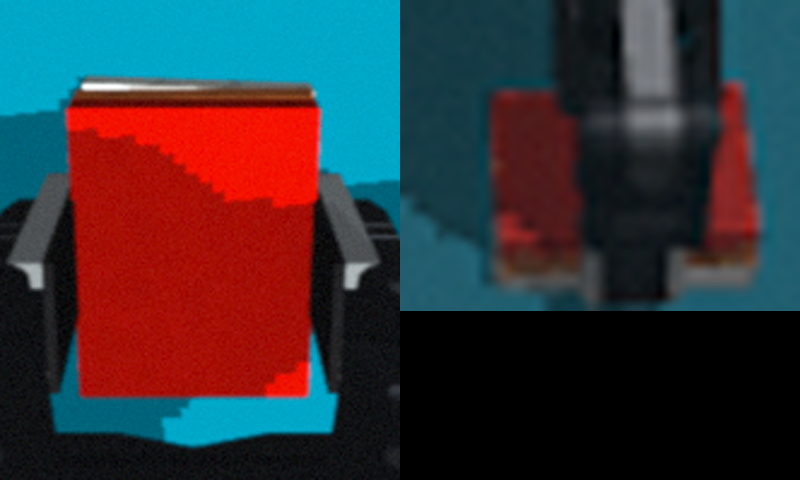

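The lowest plate still shows a turn of about 2.5° (its bright edge is wedge-shaped), so the tips hardly reach it. I'll open slightly and go lower until I can feel the mat.

>>> {"api": "play_rows", "payload": {
  "plan": [
    [[0,0,0,0,0,0,0.44],[0,0,0,0,0,0,0.44],[0,0,0.001,0,0,0,0.44],[0,0,0.002,0,0,0,0.44],[0,0,0.002,0,0,0,0.44]]
  ]
}}

```text
t: 9.6
tool_pos: [627.8, -143.1, 26.4]
ee_rot: [3.138, -0.151, 0.002]
wrist_force: [-0.6, 0.5, 0.1]
gripper_width: 47.9
```

>>> {"api": "play_rows", "payload": {
  "plan": [
    [[0,0,0.001,0,0,0,0.44],[0,0,0.002,0,0,0,0.44],[0,0,0.002,0,0,0,0.44]]
  ]
}}

```text
t: 9.9
tool_pos: [628.0, -143.1, 25.5]
ee_rot: [3.138, -0.151, 0.002]
wrist_force: [-2.5, 0.6, 7.4]
gripper_width: 48.1
```

>>> {"api": "play_rows", "payload": {
  "plan": [
    [[0,0,-0.001,0,0,0,0.44],[0,0,-0.001,0,0,0,0.48],[0,0,-0.001,0,0,0,0.52],[0,0,-0.001,0,0,0,0.56],[0,0,-0.001,0,0,0,0.8],[0,0,-0.001,0,0,0,0.8],[0,0,-0.001,0,0,0,0.8]]
  ]
}}

```text
t: 10.6
tool_pos: [628.2, -143.2, 26.9]
ee_rot: [3.138, -0.151, 0.003]
wrist_force: [-1.2, 1.1, 6.1]
gripper_width: 40.9
```

```bash
python3 -c "
from h import *
rel([627.4,-143.1,27],down(-5.5)); print(bot.get_obs()['tool_pos'])
g=cam('wrist')
cv2.imwrite('pics/m5.png',cv2.resize(g['frame'][225:385,250:390],(700,600),interpolation=2))"
```

```text
t 10.60 shift [-0.0008, -0.0001, -0.0001] turn [0.02, -0.09, -0.01] | 0.001 0.1 F [-1.2  1.1  6.1] w 40.9
[ 628.20726285 -143.2335124    26.91555211]
```

View pics/m5.png

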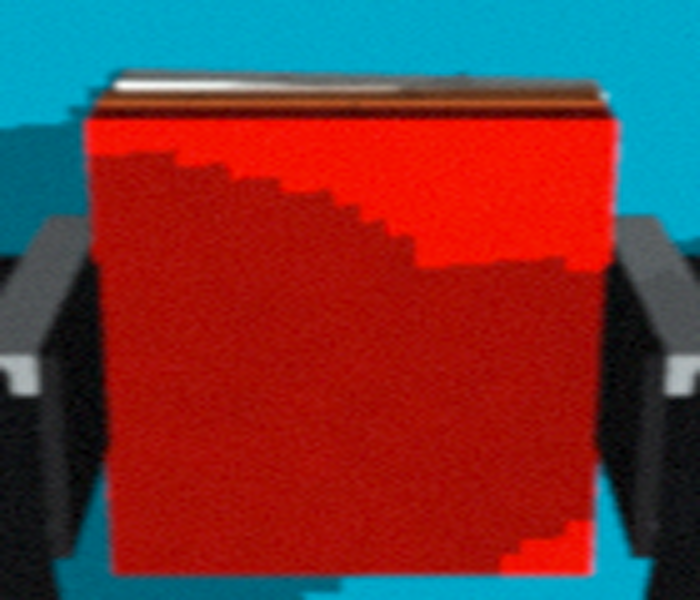

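Nearly square now: the lowest plate has about 1° left. The earlier end tap was too high for it, so I'll repeat both taps lower.

>>> {"api": "play_rows", "payload": {
  "plan": [
    [[0,0,0,0,0,0,0],[0,0,-0.005,0,0,0,0],[0,0,-0.02,0,0,0,0],[0,0,-0.033,0,0,-8,0],[0,0,-0.033,0,0,-16,0],[0,0,-0.033,0,0,-24,0],[0,0,-0.033,0,0,-32,0],[0,0,-0.033,0,0,-40,0]]
  ]
}}

```text
t: 11.45
tool_pos: [628.6, -143.5, 61.2]
ee_rot: [2.996, 0.939, 0.004]
wrist_force: [-0.1, -0.4, 0.0]
gripper_width: 85.1
```

>>> {"api": "play_rows", "payload": {
  "plan": [
    [[0,0,0,0,0,-8,0],[0,0,0,0,0,-16,0],[0,0,0,0,0,-24,0],[0,0,0,0,0,-32,0],[0,0,0,0,0,-40,0],[0,0,0,0,0,-48,0],[0,0,0,0,0,-51,0],[0,0,0,0,0,-51,0]]
  ]
}}

```text
t: 12.25
tool_pos: [628.8, -144.0, 62.1]
ee_rot: [2.299, 2.136, 0.002]
wrist_force: [-0.3, -0.5, -0.8]
gripper_width: 85.1
```

```bash
python3 -c "
from h import *
rel([627.5,-143.2,26],down(84.5))"
```

```text
t 12.25 shift [0.0008, -0.0015, 0.0361] turn [0.22, 0.07, 1.28] | 0.036 1.3 F [-0.3 -0.5 -0.8] w 85.1
```

>>> {"api": "play_rows", "payload": {
  "plan": [
    [[0.0008,-0.0015,0.015,0.2,0.05,1.3,0],[0.0008,-0.0015,0.03,0.2,0.05,1.3,0],[0.0008,-0.0015,0.036,0.2,0.05,1.3,0.1],[0.0008,-0.0015,0.0362,0.2,0.05,1.3,0.2],[0.0008,-0.0015,0.0362,0.2,0.05,1.3,0.28],[0.0008,-0.0015,0.0362,0.2,0.05,1.3,0.34],[0.0008,-0.0015,0.0362,0.2,0.05,1.3,0.4],[0.0008,-0.0015,0.0362,0.2,0.05,1.3,0.6]]
  ]
}}

```text
t: 13.05
tool_pos: [628.1, -143.1, 26.6]
ee_rot: [2.325, 2.111, 0.001]
wrist_force: [-0.8, 0.6, 1.3]
gripper_width: 54.3
```

>>> {"api": "play_rows", "payload": {
  "plan": [
    [[0,0,0,0,0,0,0.6],[0,0,0,0,0,0,0.6],[0,0,0,0,0,0,0]]
  ]
}}

```text
t: 13.35
tool_pos: [628.0, -143.2, 26.6]
ee_rot: [2.325, 2.111, 0.001]
wrist_force: [-0.6, -0.5, 0.1]
gripper_width: 67.7
```

>>> {"api": "play_rows", "payload": {
  "plan": [
    [[0,0,0,0,0,0,0],[0,0,-0.005,0,0,0,0],[0,0,-0.02,0,0,0,0],[0,0,-0.033,0,0,8,0],[0,0,-0.033,0,0,16,0],[0,0,-0.033,0,0,24,0],[0,0,-0.033,0,0,32,0],[0,0,-0.033,0,0,40,0]]
  ]
}}

```text
t: 14.15
tool_pos: [628.5, -143.1, 61.1]
ee_rot: [2.91, 1.18, 0.004]
wrist_force: [-0.6, -0.0, -0.2]
gripper_width: 85.5
```

>>> {"api": "play_rows", "payload": {
  "plan": [
    [[0,0,0,0,0,8,0],[0,0,0,0,0,16,0],[0,0,0,0,0,24,0],[0,0,0,0,0,32,0],[0,0,0,0,0,40,0],[0,0,0,0,0,48,0],[0,0,0,0,0,51,0],[0,0,0,0,0,51,0]]
  ]
}}

```text
t: 14.95
tool_pos: [629.2, -142.6, 62.5]
ee_rot: [3.136, -0.187, 0.007]
wrist_force: [-0.0, 0.2, 0.5]
gripper_width: 85.4
```

```bash
python3 -c "
from h import *
rel([627.5,-143.2,27],down(-5.5))"
```

```text
t 14.95 shift [-0.0017, 0.0008, 0.0355] turn [-0.01, -0.27, -1.31] | 0.036 1.3 F [-0.   0.2  0.5] w 85.4
```

>>> {"api": "play_rows", "payload": {
  "plan": [
    [[-0.0012,0.0008,0.015,0,-0.27,-1.3,0],[-0.0012,0.0008,0.03,0,-0.27,-1.3,0.1],[-0.0012,0.0008,0.0355,0,-0.27,-1.3,0.25],[-0.0012,0.0008,0.0355,0,-0.27,-1.3,0.35],[-0.0012,0.0008,0.0355,0,-0.27,-1.3,0.42],[-0.0012,0.0008,0.0355,0,-0.27,-1.3,0.48],[-0.0012,0.0008,0.0355,0,-0.27,-1.3,0.55],[-0.0012,0.0008,0.0355,0,-0.27,-1.3,0.9]]
  ]
}}

```text
t: 15.75
tool_pos: [628.6, -143.4, 27.7]
ee_rot: [3.138, -0.151, 0.002]
wrist_force: [0.0, -0.1, 2.3]
gripper_width: 40.8
```

>>> {"api": "play_rows", "payload": {
  "plan": [
    [[0,0,0,0,0,0,0.9],[0,0,0,0,0,0,0.9]]
  ]
}}

```text
t: 15.95
tool_pos: [628.6, -143.4, 27.7]
ee_rot: [3.138, -0.151, 0.002]
wrist_force: [0.1, 1.0, 0.8]
gripper_width: 41.1
```

```bash
python3 -c "
from h import *
rel([628,-143.1,27],down(-5.5)); print(bot.get_obs()['tool_pos'])
g=cam('wrist')
cv2.imwrite('pics/m6.png',cv2.resize(g['frame'][225:385,250:390],(700,600),interpolation=2))"
```

```text
t 15.95 shift [-0.0006, -0.0002, 0.0007] turn [0.0, -0.09, -0.01] | 0.001 0.1 F [0.1 1.  0.8] w 41.1
[ 628.57621727 -143.37306245   27.71542415]
```

View pics/m6.png

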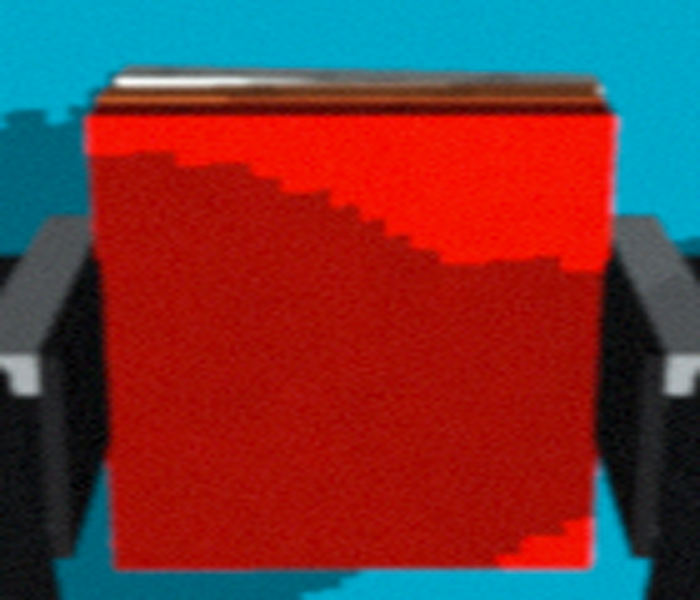

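The lowest plate is still turned about −1.2° from the rest, since a centred squeeze jams it diagonally. I'll tap off-centre instead, at the far end and then the near end of the long sides.

>>> {"api": "play_rows", "payload": {
  "plan": [
    [[0,0,0,0,0,0,0.35],[0,0,0,0,0,0,0.35],[0.017,0,0.0005,0,0,0,0.35],[0.017,0,0.0005,0,0,0,0.42],[0.017,0,0.0005,0,0,0,0.48],[0.017,0,0.0005,0,0,0,0.52],[0.017,0,0.0005,0,0,0,0.7],[0.017,0,0.0005,0,0,0,0.7]]
  ]
}}

```text
t: 16.8
tool_pos: [645.0, -145.0, 27.4]
ee_rot: [3.138, -0.151, 0.001]
wrist_force: [-1.3, -0.1, 1.1]
gripper_width: 40.5
```

>>> {"api": "play_rows", "payload": {
  "plan": [
    [[0,0,0,0,0,0,0.35],[0,0,0,0,0,0,0.35],[-0.034,0,0,0,0,0,0.35],[-0.034,0,0,0,0,0,0.42],[-0.034,0,0,0,0,0,0.48],[-0.034,0,0,0,0,0,0.52],[-0.034,0,0,0,0,0,0.7],[-0.034,0,0,0,0,0,0.7]]
  ]
}}

```text
t: 17.6
tool_pos: [612.1, -141.9, 27.9]
ee_rot: [3.138, -0.151, 0.003]
wrist_force: [-1.1, -0.6, 4.4]
gripper_width: 40.8
```

>>> {"api": "play_rows", "payload": {
  "plan": [
    [[0,0,0,0,0,0,0.35],[0,0,0,0,0,0,0.35],[0.017,0,0,0,0,0,0.35],[0.017,0,0,0,0,0,0.42],[0.017,0,0,0,0,0,0.48],[0.017,0,0,0,0,0,0.52],[0.017,0,0,0,0,0,0.7],[0.017,0,0,0,0,0,0.7]]
  ]
}}

```text
t: 18.4
tool_pos: [628.5, -143.4, 27.9]
ee_rot: [3.138, -0.151, 0.002]
wrist_force: [0.2, 1.1, 1.2]
gripper_width: 40.6
```

```bash
python3 -c "
from h import *
rel([628,-143.1,27],down(-5.5)); print(bot.get_obs()['tool_pos'])
g=cam('wrist')
cv2.imwrite('pics/m7.png',cv2.resize(g['frame'][225:385,250:390],(700,600),interpolation=2))"
```

```text
t 18.40 shift [-0.0005, -0.0003, 0.0009] turn [0.01, -0.08, -0.02] | 0.001 0.1 F [0.2 1.1 1.2] w 40.6
[ 628.49336127 -143.43917862   27.87244967]
```

View pics/m7.png

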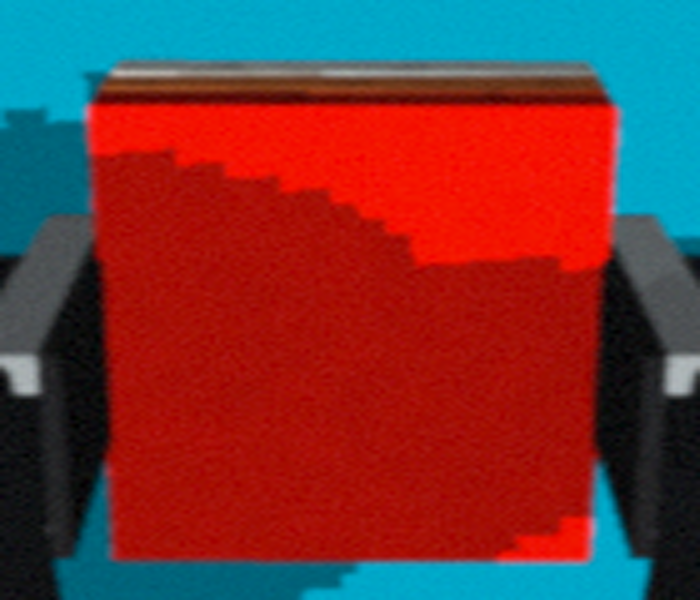

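All three edges are parallel now. One more end tap will make it flush lengthwise, then I grip.

>>> {"api": "play_rows", "payload": {
  "plan": [
    [[0,0,0,0,0,0,0],[0,0,-0.005,0,0,0,0],[0,0,-0.02,0,0,0,0],[0,0,-0.033,0,0,-8,0],[0,0,-0.033,0,0,-16,0],[0,0,-0.033,0,0,-24,0],[0,0,-0.033,0,0,-32,0],[0,0,-0.033,0,0,-40,0]]
  ]
}}

```text
t: 19.25
tool_pos: [629.0, -143.8, 62.4]
ee_rot: [2.996, 0.939, 0.004]
wrist_force: [0.4, 0.8, -0.3]
gripper_width: 85.1
```

>>> {"api": "play_rows", "payload": {
  "plan": [
    [[0,0,0,0,0,-8,0],[0,0,0,0,0,-16,0],[0,0,0,0,0,-24,0],[0,0,0,0,0,-32,0],[0,0,0,0,0,-40,0],[0,0,0,0,0,-48,0],[0,0,0,0,0,-50,0],[0,0,0,0,0,-50,0]]
  ]
}}

```text
t: 20.05
tool_pos: [629.3, -144.2, 63.2]
ee_rot: [2.32, 2.113, 0.003]
wrist_force: [0.3, 0.1, 0.1]
gripper_width: 85.3
```

```bash
python3 -c "
from h import *
rel([629,-143.4,26],down(84.5))"
```

```text
t 20.05 shift [0.0008, -0.0005, 0.0372] turn [0.22, 0.07, 0.16] | 0.037 0.3 F [0.3 0.1 0.1] w 85.3
```

>>> {"api": "play_rows", "payload": {
  "plan": [
    [[0.0008,-0.0005,0.015,0.2,0.05,0.2,0],[0.0008,-0.0005,0.03,0.2,0.05,0.2,0],[0.0008,-0.0005,0.037,0.2,0.05,0.2,0.1],[0.0008,-0.0005,0.0374,0.2,0.05,0.2,0.2],[0.0008,-0.0005,0.0374,0.2,0.05,0.2,0.28],[0.0008,-0.0005,0.0374,0.2,0.05,0.2,0.34],[0.0008,-0.0005,0.0374,0.2,0.05,0.2,0.4],[0.0008,-0.0005,0.0374,0.2,0.05,0.2,0.6]]
  ]
}}

```text
t: 20.85
tool_pos: [629.5, -143.4, 26.6]
ee_rot: [2.325, 2.11, 0.001]
wrist_force: [0.0, 1.0, 2.1]
gripper_width: 54.7
```

>>> {"api": "play_rows", "payload": {
  "plan": [
    [[0,0,0,0,0,0,0.6],[0,0,0,0,0,0,0.6],[0,0,0,0,0,0,0]]
  ]
}}

```text
t: 21.15
tool_pos: [629.5, -143.5, 26.5]
ee_rot: [2.325, 2.11, 0.001]
wrist_force: [-0.7, 0.2, 0.2]
gripper_width: 67.9
```

>>> {"api": "play_rows", "payload": {
  "plan": [
    [[0,0,0,0,0,0,0],[0,0,-0.005,0,0,0,0],[0,0,-0.02,0,0,0,0],[0,0,-0.033,0,0,8,0],[0,0,-0.033,0,0,16,0],[0,0,-0.033,0,0,24,0],[0,0,-0.033,0,0,32,0],[0,0,-0.033,0,0,40,0]]
  ]
}}

```text
t: 21.95
tool_pos: [630.0, -143.4, 61.1]
ee_rot: [2.91, 1.179, 0.005]
wrist_force: [-0.2, 0.2, 0.7]
gripper_width: 85.3
```

>>> {"api": "play_rows", "payload": {
  "plan": [
    [[0,0,0,0,0,8,0],[0,0,0,0,0,16,0],[0,0,0,0,0,24,0],[0,0,0,0,0,32,0],[0,0,0,0,0,40,0],[0,0,0,0,0,48,0],[0,0,0,0,0,50,0],[0,0,0,0,0,50,0]]
  ]
}}

```text
t: 22.75
tool_pos: [630.4, -143.0, 62.0]
ee_rot: [3.137, -0.157, 0.007]
wrist_force: [0.1, -0.1, 0.2]
gripper_width: 85.1
```

```bash
python3 -c "
from h import *
rel([629,-143.4,26.5],down(-5.5))"
```

```text
t 22.75 shift [-0.0016, 0.0005, 0.0355] turn [0.01, -0.25, -0.23] | 0.036 0.3 F [ 0.1 -0.1  0.2] w 85.1
```

>>> {"api": "play_rows", "payload": {
  "plan": [
    [[-0.0013,0.0005,0.015,0,-0.25,-0.2,0],[-0.0013,0.0005,0.03,0,-0.25,-0.2,0.1],[-0.0013,0.0005,0.036,0,-0.25,-0.2,0.25],[-0.0013,0.0005,0.036,0,-0.25,-0.2,0.35],[-0.0013,0.0005,0.036,0,-0.25,-0.2,0.42],[-0.0013,0.0005,0.036,0,-0.25,-0.2,0.48],[-0.0013,0.0005,0.036,0,-0.25,-0.2,0.55],[-0.0013,0.0005,0.036,0,-0.25,-0.2,1]]
  ]
}}

```text
t: 23.55
tool_pos: [629.7, -143.4, 26.7]
ee_rot: [3.138, -0.151, 0.002]
wrist_force: [-0.9, -0.5, 4.9]
gripper_width: 40.9
```

>>> {"api": "play_rows", "payload": {
  "plan": [
    [[0,0,0,0,0,0,1],[0,0,0,0,0,0,1],[0,0,-0.03,0,0,0,1],[0,0,-0.06,0,0,0,1],[0,0,-0.1,0,0,0,1],[0,0,-0.14,0,0,0,1],[0,0,-0.18,0,0,0,1],[0,0,-0.18,0,0,0,1]]
  ]
}}

```text
t: 24.35
tool_pos: [632.6, -143.9, 212.6]
ee_rot: [3.136, -0.151, 0.018]
wrist_force: [0.9, -0.4, -0.9]
gripper_width: 41.0
```

```bash
python3 -c "
from h import *
import pickle
rel([629,-143.1,27],down(-5.5)); print(bot.get_obs()['tool_pos'])
g=cam('wrist');s=cam('side');t=cam('top')
pickle.dump([g,s,t],open('l.pkl','wb'))
o=bot.get_obs()['tool_pos']
p=proj(s,o+[0,0,-15]).astype(int);print(p)
im=np.zeros((600,800,3),np.uint8);im[:300,:400]=cv2.resize(g['frame'][225:360,230:410],(400,300),interpolation=2)
im[:300,400:]=cv2.resize(s['frame'][p[1]-30:p[1]+30,p[0]-40:p[0]+40],(400,300),interpolation=2)
q=pickle.load(open('G0.pkl','rb'))
im[300:,:400]=cv2.resize(q['top']['frame'][225:285,200:280],(400,300),interpolation=2)
im[300:,400:]=cv2.resize(q['side']['frame'][155:224,255:347],(400,300),interpolation=2)
cv2.imwrite('pics/m8.png',im)"
```

```text
t 24.35 shift [-0.0058, -0.0006, 0.1855] turn [0.06, -0.66, -0.03] | 0.186 0.7 F [ 0.9 -0.4 -0.9] w 41.0
[ 632.59202523 -143.85911351  212.59269429]
[334 245]
```

View pics/m8.png

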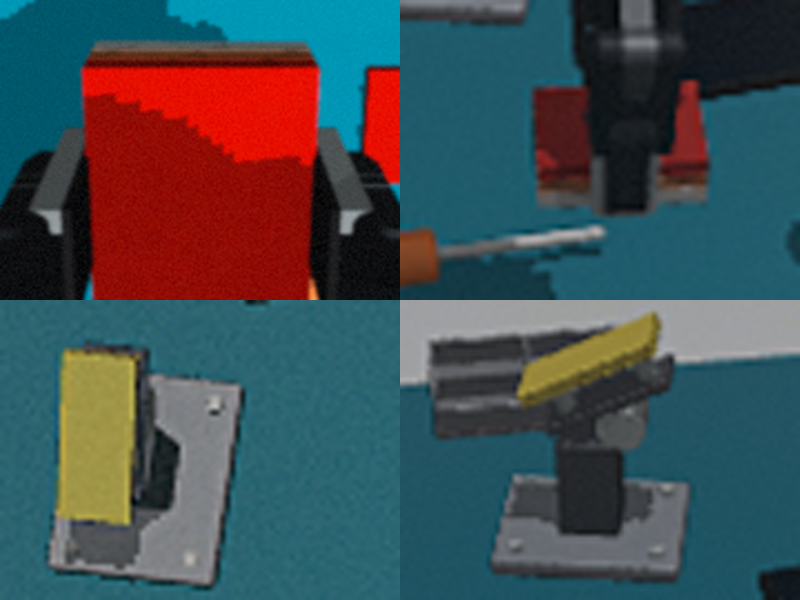

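That shows the squared stack lifted whole, all edges flush. Next I fit the stage face pose by matching its projected box to the yellow masks.

```bash
cat >> h.py <<'E'
from scipy.optimize import minimize
BX=np.array([[x,y,z] for x in(-42,42) for y in(-18,18) for z in(0,-8)],float)
def yel(g,roi):
    x0,y0,x1,y1=roi; f=cv2.resize(g['frame'][y0:y1,x0:x1],None,fx=6,fy=6,interpolation=cv2.INTER_CUBIC)
    h=cv2.cvtColor(f,cv2.COLOR_BGR2HSV); return cv2.inRange(h,(22,110,70),(36,255,255))>0
def facepose(q):
    x,y,hd,sl=q; return np.array([x,y,128.]),Ro.from_euler('ZY',[hd,-sl],degrees=True)
def cost(q,views,show=False):
    c,R=facepose(q); X=c+R.apply(BX); J=[]
    for g,roi,m in views:
        p=((proj(g,X)-roi[:2]+.5)*6-.5); k=np.zeros(m.shape,np.uint8)
        cv2.fillConvexPoly(k,cv2.convexHull(np.round(p*16).astype(np.int32)),1,shift=4)
        J.append(1-(m&(k>0)).sum()/((m|(k>0)).sum()+1))
    return J if show else sum(J)
def fit(views,q0):
    best=None
    for s in ([8,8,6,6],[3,3,3,3],[1,1,1,1.5]):
        S=np.vstack([q0]+[np.array(q0)+np.eye(4)[i]*s[i] for i in range(4)])
        r=minimize(cost,q0,args=(views,),method='Nelder-Mead',options=dict(initial_simplex=S,xatol=.02,fatol=1e-5,maxiter=400)); q0=r.x
    return q0,cost(q0,views,True)
E
python3 - <<'E'
from h import *
import pickle
G=pickle.load(open('G0.pkl','rb'))
rt=(195,220,265,290);rs=(250,145,345,215)
V=[(G['top'],rt,yel(G['top'],rt)),(G['side'],rs,yel(G['side'],rs))]
print([v[2].sum()/36 for v in V])
for i in ([0,1],[0],[1]):
    print(i,*fit([V[k] for k in i],[598,225,-9,20]))
print(bot.get_obs()['joint_positions'])
E
```

```text
[np.float64(495.6666666666667), np.float64(313.4166666666667)]
[0, 1] [598.78239601 230.1644327  -15.60420279  27.3821558 ] [np.float64(0.1082844761661993), np.float64(0.11300568371782016)]
[0] [596.52847198 230.10720187 -13.30871712  30.25859358] [np.float64(0.06913696551002246)]
[1] [600.44428469 231.28842827 -16.27045625  27.9039335 ] [np.float64(0.09390430784948067)]
[ 0.27257933  0.51758145 -0.13772876  1.65321811  0.0821238   0.97747479
 -1.56062256]
```

```bash
python3 -c "
from h import *
rel([531,247,250],down(-14))"
```

```text
t 24.50 shift [-0.1347, -0.3791, -0.0445] turn [0.01, 0.06, 8.47] | 0.405 8.5 F [ 0.1 -0.  -2.4] w 40.3
```

>>> {"api": "play_rows", "payload": {
  "plan": [
    [[-0.01,-0.03,-0.02,0,0,1,1],[-0.025,-0.075,-0.04,0,0,2,1],[-0.04,-0.12,-0.045,0,0,3,1],[-0.055,-0.165,-0.045,0,0,4,1],[-0.07,-0.21,-0.045,0,0,5,1],[-0.085,-0.255,-0.045,0,0,6,1],[-0.1,-0.3,-0.045,0,0,7,1],[-0.115,-0.34,-0.045,0,0,8,1]]
  ]
}}

```text
t: 25.3
tool_pos: [544.9, 208.2, 248.0]
ee_rot: [3.118, -0.369, -0.008]
wrist_force: [-0.4, 1.0, -0.2]
gripper_width: 40.4
```

```bash
python3 -c "
from h import *
rel([531,247,250],down(-14))"
```

```text
t 25.30 shift [-0.0226, -0.0345, -0.002] turn [0.12, 0.28, 0.5] | 0.041 0.6 F [-0.4  1.  -0.2] w 40.4
```

>>> {"api": "play_rows", "payload": {
  "plan": [
    [[-0.015,-0.023,-0.002,0.1,0.3,0.5,1],[-0.0226,-0.0345,-0.002,0.1,0.3,0.5,1],[-0.0226,-0.0345,-0.002,0.1,0.3,0.5,1],[-0.0226,-0.0345,-0.002,0.1,0.3,0.5,1]]
  ]
}}

```text
t: 25.7
tool_pos: [531.5, 244.9, 248.9]
ee_rot: [3.115, -0.385, -0.001]
wrist_force: [1.0, -0.8, -0.5]
gripper_width: 40.7
```

Run:
```python
from h import *
import pickle
g=cam('wrist','w9.png');pickle.dump(g,open('w9.pkl','wb'))
print(bot.get_obs()['t'],bot.get_obs()['tool_pos'])
q=[599,230,-14,27.5]; c,R=facepose(q); p=proj(g,c+R.apply(BX));print(p.round())
roi=tuple(np.clip(np.r_[p.min(0)-30,p.max(0)+30],0,[640,480,640,480]).astype(int));m=yel(g,roi)
n,l,st,_=cv2.connectedComponentsWithStats(m.astype(np.uint8));i=1+np.argmax(st[1:,4]);m=l==i;print(st[i]/6,roi)
Vw=(g,roi,m);print('w',*fit([Vw],q))
G=pickle.load(open('G0.pkl','rb'))
rt=(195,220,265,290);rs=(250,145,345,215)
V=[Vw,(G['top'],rt,yel(G['top'],rt)),(G['side'],rs,yel(G['side'],rs))]
q,J=fit(V,q);print('all',q,J);
cn,_=cv2.findContours(m.astype(np.uint8),0,1);k=max(cn,key=len);print((cv2.approxPolyDP(k,20,True)[:,0]/6+roi[:2]).round(1).tolist())
im=g['frame'].copy()
c,R=facepose(q)
for a in proj(g,c+R.apply(BX)):cv2.circle(im,tuple(np.round(a).astype(int)),2,(255,0,255),-1)
a=im[roi[1]:roi[3],roi[0]:roi[2]];f=min(400/a.shape[1],600/a.shape[0]);A=cv2.resize(a,None,fx=f,fy=f)
o=np.zeros((600,800,3),np.uint8);o[:A.shape[0],:A.shape[1]]=A
s=G['side']['frame'].copy()
B=cv2.resize(s[rs[1]:rs[3],rs[0]:rs[2]],None,fx=4.2,fy=4.2,interpolation=2)
for a in (proj(G['side'],c+R.apply(BX))-rs[:2]+.5)*4.2:cv2.circle(B,tuple(a.astype(int)),3,(255,0,255),-1)
o[:B.shape[0],400:400+B.shape[1]]=B[:,:400]
B=cv2.resize(G['top']['frame'][rt[1]:rt[3],rt[0]:rt[2]],None,fx=4.2,fy=4.2,interpolation=2)
for a in (proj(G['top'],c+R.apply(BX))-rt[:2]+.5)*4.2:cv2.circle(B,tuple(a.astype(int)),3,(255,0,255),-1)
o[300:300+B.shape[0],400:400+B.shape[1]]=B[:300]
cv2.imwrite('pics/m9.png',o)
```

```text
25.75 [531.86602081 244.33915202 249.22550341]
[[341. 198.]
 [340. 192.]
 [294. 198.]
 [295. 192.]
 [346.  84.]
 [346.  79.]
 [287.  84.]
 [288.  79.]]
[3.25000000e+01 2.88333333e+01 5.91666667e+01 1.20166667e+02
 3.78705000e+04] (np.int64(256), np.int64(49), np.int64(376), np.int64(227))
w [599.35635034 228.59907739 -12.58358611  27.52978871] [np.float64(0.012002703115122193)]
all [599.03237699 228.93335118 -12.89606628  27.33595644] [np.float64(0.02505492410290633), np.float64(0.1151407557697185), np.float64(0.1367549131070327)]
[[345.7, 78.7], [289.2, 81.5], [298.8, 197.8], [344.0, 195.7]]
```

The wrist view gives a tight face fit (1.2 % mismatch): centre (599.4, 228.6, 128), heading −12.6°, slope 27.5°. The side and top views agree on slope, at 27–30°.

```bash
cat >> h.py <<'E'
def tgt(h,q=(599.3,228.7,-12.8,27.5)):
    c,R=facepose(q); n=R.apply([0,0,1]); return c+n*h+R.apply([.2,0,0]), R*Ro.from_euler('x',180,degrees=True)
def state(q=(599.3,228.7,-12.8,27.5)):
    c,R=facepose(q); o=bot.get_obs(); F=R.inv().apply(o['wrist_force']); T=Ro.from_rotvec(o['ee_rot'])
    print('t %.2f'%o['t'],'in face frame',R.inv().apply(o['tool_pos']-c).round(2),'F',F.round(1),'M(tool)',T.inv().apply(o['torque']).round(2),'j',o['joint_positions'].round(2))
E
python3 -c "
from h import *
rel(*tgt(65)); state()"
```

```text
t 25.75 shift [0.0394, -0.0008, 0.0635] turn [0.47, 27.49, -1.32] | 0.075 27.5 F [ 1.1 -0.3 -1.3] w 40.6
t 25.75 in face frame [ -5.43   0.31 139.49] F [ 0.4 -0.  -1.7] M(tool) [-0.04  0.03 -0.  ] j [-0.3   0.38 -0.25  1.76  0.11  1.01 -2.4 ]
```

View pics/m9.png

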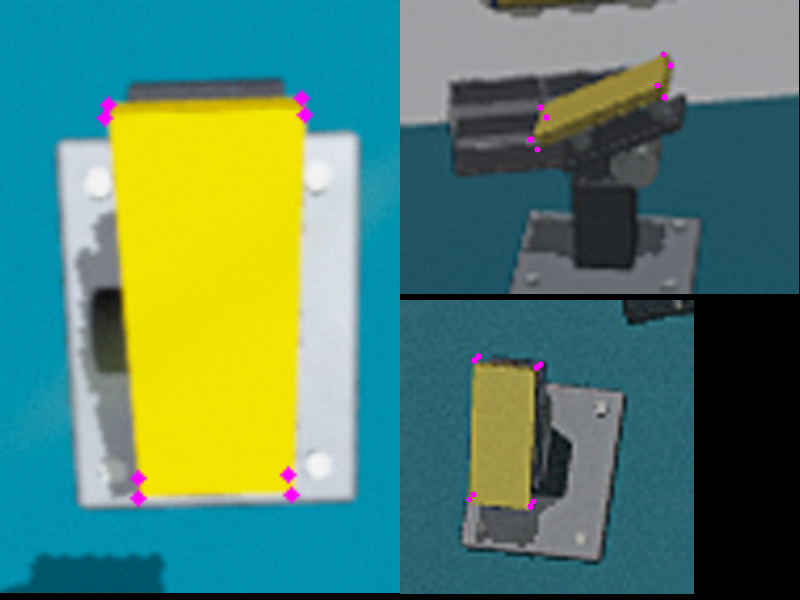

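The wrist overlay is good to about 2 px and the slope in the side view agrees. Moving to the standoff pose.

>>> {"api": "play_rows", "payload": {
  "plan": [
    [[0.01,0,0.012,0,6,-0.3,1],[0.02,0,0.025,0,12,-0.6,1],[0.027,0,0.038,0.2,18,-0.9,1],[0.034,-0.001,0.05,0.4,24,-1.1,1],[0.0394,-0.001,0.0635,0.5,27.5,-1.3,1],[0.0394,-0.001,0.0635,0.5,27.5,-1.3,1],[0.0394,-0.001,0.0635,0.5,27.5,-1.3,1]]
  ]
}}

```text
t: 26.45
tool_pos: [570.2, 234.2, 185.2]
ee_rot: [2.98, -0.335, 0.729]
wrist_force: [0.5, -0.4, -1.1]
gripper_width: 41.0
```

Run:
```python
from h import *
import pickle
g=pickle.load(open('w9.pkl','rb'))
P=unp(g,np.array([(58,142),(357,133),(355,505),(80,505)])/3.333+[256,49],15)
print(P.round(1).tolist(),P.mean(0))
for a,b in((0,3),(1,2)): d=P[a]-P[b];print(np.degrees(np.arctan2(d[1],d[0])),np.linalg.norm(d))
for a,b in((0,1),(3,2)): d=P[a]-P[b];print(np.degrees(np.arctan2(d[1],d[0]))-90,np.linalg.norm(d))
rel(*tgt(30)); state()
```

```text
[[660.6, 258.7, 15.0], [641.6, 173.5, 15.0], [535.1, 197.1, 15.0], [556.6, 281.9, 15.0]] [598.47631259 227.81505254  15.        ]
-12.591915869312695 106.55657390259898
-12.509689076732199 109.08555925402165
-12.56358093449036 87.32863495670142
-14.219402955531933 87.52048132849295
t 26.45 shift [0.0, -0.0011, 0.0344] turn [0.12, -0.02, -0.0] | 0.034 0.1 F [ 0.5 -0.4 -1.1] w 41.0
t 26.45 in face frame [ 0.16 -1.03 64.37] F [ 0.  -0.3 -1.2] M(tool) [ 0.04 -0.61 -0.05] j [-0.77  0.38  0.19  2.03  0.63  0.48 -2.92]
```

Joint 7 sits at its range limit here (−2.92). I'll turn the tool half a turn back about its axis, which is the same grasp, before descending.

>>> {"api": "play_rows", "payload": {
  "plan": [
    [[0,0,-0.005,0,0,-8,1],[0,0,-0.01,0,0,-16,1],[0,0,-0.01,0,0,-24,1],[0,0,-0.01,0,0,-32,1],[0,0,-0.01,0,0,-40,1],[0,0,-0.01,0,0,-48,1],[0,0,-0.01,0,0,-56,1],[0,0,-0.01,0,0,-64,1]]
  ]
}}

```text
t: 27.25
tool_pos: [567.1, 233.2, 194.8]
ee_rot: [2.517, 1.207, 0.533]
wrist_force: [-0.1, -0.2, -1.2]
gripper_width: 40.8
```

>>> {"api": "play_rows", "payload": {
  "plan": [
    [[0,0,0,0,0,-8,1],[0,0,0,0,0,-16,1],[0,0,0,0,0,-24,1],[0,0,0,0,0,-32,1],[0,0,0,0,0,-40,1],[0,0,0,0,0,-48,1],[0,0,0,0,0,-56,1],[0,0,0,0,0,-64,1]]
  ]
}}

```text
t: 28.05
tool_pos: [568.6, 230.9, 195.6]
ee_rot: [1.432, 2.263, 0.214]
wrist_force: [0.2, -0.4, -1.6]
gripper_width: 40.7
```

```bash
sed -i 's/599.3,228.7,-12.8,27.5/599.1,228.4,-12.7,27.5/g; s/R.apply(\[.2,0,0\]), R\*Ro/R.apply([-.2,0,0]), R*Ro.from_euler("z",180,degrees=True)*Ro/' h.py; python3 -c "
from h import *
rel(*tgt(60)); state()"
```

```text
t 28.05 shift [0.0062, -0.0009, 0.014] turn [-0.24, 0.23, -51.89] | 0.015 51.9 F [ 0.2 -0.4 -1.6] w 40.7
t 28.05 in face frame [ 4.31 -4.27 74.02] F [-0.5 -0.3 -1.5] M(tool) [ 0.47  0.41 -0.01] j [-0.39  0.38 -0.25  2.01  0.86  0.61 -0.85]
```

>>> {"api": "play_rows", "payload": {
  "plan": [
    [[0.001,0,0.002,0,0,-8,1],[0.002,0,0.004,0,0,-16,1],[0.003,0,0.006,0,0,-24,1],[0.004,0,0.008,0,0,-32,1],[0.005,-0.001,0.01,0,0,-40,1],[0.006,-0.001,0.014,0,0,-48,1],[0.0062,-0.001,0.014,-0.24,0.23,-51.9,1],[0.0062,-0.001,0.014,-0.24,0.23,-51.9,1]]
  ]
}}

```text
t: 28.85
tool_pos: [573.2, 232.1, 181.7]
ee_rot: [0.3, 2.646, -0.073]
wrist_force: [-0.0, 0.3, -1.4]
gripper_width: 40.6
```

```bash
python3 -c "
from h import *
rel(*tgt(30)); state()"
```

```text
t 28.85 shift [0.0019, 0.0021, 0.0297] turn [-0.08, 0.03, -0.23] | 0.03 0.2 F [-0.   0.3 -1.4] w 40.6
t 28.85 in face frame [ 1.66 -2.03 59.65] F [-0.7  0.3 -1.2] M(tool) [-0.01  0.64 -0.02] j [-0.28  0.42 -0.39  2.    0.96  0.63 -0.03]
```

>>> {"api": "play_rows", "payload": {
  "plan": [
    [[0.001,0.001,0.01,0,0,0,1],[0.0019,0.0021,0.018,-0.08,0.03,-0.23,1],[0.0019,0.0021,0.025,-0.08,0.03,-0.23,1],[0.0019,0.0021,0.03,-0.08,0.03,-0.23,1],[0.0019,0.0021,0.03,-0.08,0.03,-0.23,1],[0.0019,0.0021,0.03,-0.08,0.03,-0.23,1]]
  ]
}}

```text
t: 29.45
tool_pos: [585.4, 231.7, 153.9]
ee_rot: [0.294, 2.648, -0.072]
wrist_force: [0.0, 0.4, -0.9]
gripper_width: 41.0
```

```bash
python3 -c "
from h import *
rel(*tgt(24)); state()"
```

```text
t 29.45 shift [-0.0003, -0.0002, 0.0055] turn [0.0, -0.02, 0.02] | 0.006 0.0 F [ 0.   0.4 -0.9] w 41.0
t 29.45 in face frame [-0.51  0.24 29.51] F [-0.5  0.4 -0.8] M(tool) [ 0.02  0.61 -0.03] j [-0.3   0.48 -0.35  1.99  1.03  0.59 -0.08]
```

>>> {"api": "play_rows", "payload": {
  "plan": [
    [[-0.0003,-0.0002,0.002,0,0,0,1],[-0.0003,-0.0002,0.004,0,0,0,1],[-0.0003,-0.0002,0.005,0,0,0,1],[-0.0003,-0.0002,0.006,0,0,0,1],[-0.0003,-0.0002,0.006,0,0,0,1],[-0.0003,-0.0002,0.006,0,0,0,1]]
  ]
}}

```text
t: 30.05
tool_pos: [588.3, 230.9, 148.9]
ee_rot: [0.294, 2.648, -0.072]
wrist_force: [-1.1, 0.3, -0.9]
gripper_width: 40.8
```

```bash
python3 -c "
from h import *
rel(*tgt(21)); state()"
```

```text
t 30.05 shift [0.0, -0.0001, 0.0026] turn [0.01, -0.01, 0.03] | 0.003 0.0 F [-1.1  0.3 -0.9] w 40.8
t 30.05 in face frame [-0.16  0.11 23.62] F [-1.5  0.  -0.3] M(tool) [ 0.06  0.65 -0.06] j [-0.3   0.49 -0.34  1.99  1.04  0.59 -0.09]
```

>>> {"api": "play_rows", "payload": {
  "plan": [
    [[0,0,0.001,0,0,0,1],[0,0,0.0015,0,0,0,1],[0,0,0.0015,0,0,0,1]]
  ]
}}

```text
t: 30.35
tool_pos: [589.0, 230.8, 147.6]
ee_rot: [0.294, 2.648, -0.072]
wrist_force: [-2.0, -0.7, 1.2]
gripper_width: 40.6
```

```bash
python3 -c "
from h import *
state()"
```

```text
t 30.35 in face frame [-0.17  0.13 22.19] F [-1.1 -1.1  2. ] M(tool) [ 0.15  0.74 -0.02] j [-0.3   0.49 -0.34  1.99  1.04  0.58 -0.09]
```

>>> {"api": "play_rows", "payload": {
  "plan": [
    [[0,0,0.001,0,0,0,1],[0,0,0.0015,0,0,0,1],[0,0,0.0015,0,0,0,1]]
  ]
}}

```text
t: 30.65
tool_pos: [589.6, 230.6, 146.3]
ee_rot: [0.294, 2.648, -0.072]
wrist_force: [-3.2, -0.1, 3.1]
gripper_width: 40.7
```

```bash
python3 -c "
from h import *
state()"
```

```text
t 30.65 in face frame [-0.18  0.11 20.75] F [-1.3 -0.8  4.2] M(tool) [ 0.2   0.83 -0.03] j [-0.3   0.49 -0.34  1.99  1.04  0.58 -0.1 ]
```

```bash
cat >> h.py <<'E'
def avg(n=10,q=(599.1,228.4,-12.7,27.5)):
    c,R=facepose(q);A=[]
    for i in range(n):
        bot.grab_frame('wrist');o=bot.get_obs();T=Ro.from_rotvec(o['ee_rot']);A.append(np.r_[R.inv().apply(o['wrist_force']),T.inv().apply(o['torque'])])
    A=np.array(A);print('t %.2f'%o['t'],'F',A.mean(0)[:3].round(2),'M',A.mean(0)[3:].round(3),'se',(A.std(0)/n**.5).round(3)[[2,4]],'pos',R.inv().apply(o['tool_pos']-c).round(2))
    rel(*tgt(20.7),o=o)
E
python3 -c "
from h import *
avg()"
```

```text
t 31.15 F [-1.17 -0.99  3.51] M [ 0.226  0.845 -0.024] se [0.173 0.008] pos [-0.17  0.13 20.71]
t 31.15 shift [0.0, -0.0001, 0.0] turn [0.01, -0.01, 0.02] | 0.0 0.0 F [-3.4  0.2  2. ] w 40.5
```

>>> {"api": "play_rows", "payload": {
  "plan": [
    [[-0.0004,0,0,0,1,0,1],[-0.0008,0,0,0,2,0,1],[-0.0008,0,0,0,2,0,1],[-0.0008,0,0,0,2,0,1]]
  ]
}}

```text
t: 31.55
tool_pos: [590.5, 230.6, 146.8]
ee_rot: [0.298, 2.681, -0.067]
wrist_force: [-2.9, 0.1, 3.0]
gripper_width: 40.5
```

```bash
python3 -c "
from h import *
avg()"
```

```text
t 32.05 F [-0.47 -0.45  3.58] M [0.09  0.427 0.011] se [0.189 0.021] pos [ 0.82  0.28 20.8 ]
t 32.05 shift [0.001, -0.0003, 0.0001] turn [0.02, -1.99, 0.03] | 0.001 2.0 F [-1.9 -0.   3.5] w 40.9
```

>>> {"api": "play_rows", "payload": {
  "plan": [
    [[0.0008,0,0,0,-2,0,1],[0.0016,0,0,0,-4,0,1],[0.0016,0,0,0,-4,0,1],[0.0016,0,0,0,-4,0,1]]
  ]
}}

```text
t: 32.45
tool_pos: [588.9, 231.1, 146.1]
ee_rot: [0.29, 2.614, -0.076]
wrist_force: [-2.8, 0.1, 3.5]
gripper_width: 40.7
```

```bash
python3 -c "
from h import *
avg()"
```

```text
t 32.95 F [-1.43 -0.32  4.34] M [ 0.075  0.951 -0.008] se [0.17  0.023] pos [-1.04  0.35 20.8 ]
t 32.95 shift [-0.0008, -0.0004, 0.0001] turn [0.04, 1.98, 0.03] | 0.001 2.0 F [-3.4  0.7  3.3] w 40.7
```

The pitch probe shows the moment saturating on opposite edges at −2° and +2°, and nearly saturated on the downhill edge at 0°. So flush lies at about +1°, a slope near 26.5°.

>>> {"api": "play_rows", "payload": {
  "plan": [
    [[-0.0006,-0.0002,0,0,1.5,0,1],[-0.0012,-0.0004,0,0,3,0,1],[-0.0012,-0.0004,0,0,3,0,1],[-0.0012,-0.0004,0,0,3,0,1]]
  ]
}}

```text
t: 33.35
tool_pos: [590.4, 230.5, 146.8]
ee_rot: [0.296, 2.664, -0.068]
wrist_force: [-1.6, 1.8, 2.4]
gripper_width: 40.9
```

```bash
python3 -c "
from h import *
avg()"
```

```text
t 33.85 F [1.65 0.88 2.88] M [-0.229  0.117  0.028] se [0.121 0.024] pos [ 0.5   0.06 20.94]
t 33.85 shift [0.0007, -0.0001, 0.0002] turn [0.05, -0.98, 0.03] | 0.001 1.0 F [0.7 1.2 3.1] w 40.8
```

```bash
sed -i 's/-12.7,27.5/-12.7,26.6/g' h.py; python3 -c "
from h import *
rel(*tgt(29))"
```

```text
t 33.85 shift [0.0004, -0.0001, -0.0081] turn [0.05, -0.08, 0.03] | 0.008 0.1 F [0.7 1.2 3.1] w 40.8
```

>>> {"api": "play_rows", "payload": {
  "plan": [
    [[0,0,-0.004,0,0,0,1],[0.0004,-0.0001,-0.008,0.05,-0.08,0,1],[0.0004,-0.0001,-0.008,0.05,-0.08,0,1],[0.0004,-0.0001,-0.008,0.05,-0.08,0,1]]
  ]
}}

```text
t: 34.25
tool_pos: [585.8, 230.8, 153.3]
ee_rot: [0.296, 2.664, -0.071]
wrist_force: [-0.2, -0.1, -1.1]
gripper_width: 40.3
```

```bash
python3 -c "
from h import *
avg()"
```

```text
t 34.75 F [-0.53  0.09 -1.29] M [-0.007  0.593  0.   ] se [0.174 0.008] pos [-0.24 -0.07 28.91]
t 34.75 shift [-0.0, 0.0001, 0.0082] turn [-0.01, -0.0, 0.03] | 0.008 0.0 F [ 0.4  0.3 -1.6] w 41.0
```

Clean baseline: F = (−0.53, 0.09, −1.29), My = 0.593. Pressing straight in now.

>>> {"api": "play_rows", "payload": {
  "plan": [
    [[0,0.0001,0.003,0,0,0,1],[0,0.0001,0.005,0,0,0,1],[0,0.0001,0.006,0,0,0,1],[0,0.0001,0.007,0,0,0,1],[0,0.0001,0.008,0,0,0,1],[0,0.0001,0.0082,0,0,0,1],[0,0.0001,0.0082,0,0,0,1]]
  ]
}}

```text
t: 35.45
tool_pos: [589.8, 230.4, 146.5]
ee_rot: [0.296, 2.663, -0.071]
wrist_force: [-2.9, -0.3, 2.7]
gripper_width: 40.3
```

```bash
python3 -c "
from h import *
avg()"
```

```text
t 35.95 F [-1.09 -1.27  2.98] M [0.216 0.659 0.014] se [0.115 0.008] pos [-0.22 -0.05 20.7 ]
t 35.95 shift [-0.0, 0.0, 0.0] turn [-0.01, -0.0, 0.03] | 0.0 0.0 F [-2.8 -0.6  2. ] w 40.6
```

>>> {"api": "play_rows", "payload": {
  "plan": [
    [[0,0,0.0003,0,0,0,1],[0,0,0.0005,0,0,0,1],[0,0,0.0005,0,0,0,1]]
  ]
}}

```text
t: 36.25
tool_pos: [590.1, 230.4, 146.0]
ee_rot: [0.296, 2.663, -0.07]
wrist_force: [-3.3, -1.3, 2.6]
gripper_width: 40.7
```

Run:
```python
from h import *
avg(6)
g=cam('wrist')
c,R=facepose((599.1,228.4,-12.7,26.6))
F=proj(g,c+R.apply([[-42,18,-3.3],[-42,-18,-3.3],[-28,18,-3.3],[-28,-18,-3.3]]));print('face pred',F.round(1).tolist())
o=bot.get_obs();T=Ro.from_rotvec(o['ee_rot'])
print('stack lower edge pred',proj(g,o['tool_pos']+T.apply([[28,21,23.7],[28,-21,23.7],[28,21,5.7],[28,-21,5.7]])).round(1).tolist())
h=cv2.cvtColor(g['frame'],cv2.COLOR_BGR2HSV)
for nm,m in (('yel',cv2.inRange(h,(22,110,70),(36,255,255))),('red',cv2.inRange(h,(0,150,60),(8,255,255))|cv2.inRange(h,(172,150,60),(180,255,255)))):
    n,l,st,_=cv2.connectedComponentsWithStats(m)
    for i in 1+np.argsort(-st[1:,4])[:2]:
        k=max(cv2.findContours((l==i).astype(np.uint8),0,1)[0],key=len);print(nm,st[i].tolist(),cv2.approxPolyDP(k,3,True)[:,0].tolist())
```

```text
t 36.55 F [-1.07 -1.85  3.83] M [ 0.277  0.679 -0.003] se [0.173 0.01 ] pos [-2.300e-01  1.000e-02  2.025e+01]
t 36.55 shift [-0.0, -0.0, -0.0004] turn [-0.01, -0.0, 0.03] | 0.0 0.0 F [-3.2 -0.8  3.8] w 40.8
face pred [[361.4, 210.9], [277.0, 210.9], [360.3, 242.5], [278.1, 242.5]]
stack lower edge pred [[367.1, 241.9], [271.3, 241.9], [373.4, 254.6], [264.7, 254.6]]
yel [278, 207, 84, 37, 2961] [[278, 211], [280, 243], [359, 242], [358, 208], [299, 207]]
yel [67, 359, 13, 6, 40] [[67, 360], [71, 364], [79, 362]]
red [267, 250, 106, 128, 12720] [[271, 250], [267, 256], [273, 375], [367, 377], [372, 295], [369, 251]]
red [4, 165, 1, 2, 2] [[4, 165]]
```

The numeric wrist check agrees. Stack and face centre both fall at column ≈319.5, and the visible downhill strip matches the prediction once the face's 8 mm end is included. Net press is 5.1 N with near-central contact, so I'm handing in.

```bash
python3 -c "
from h import *
state(); bot.sign_off()"
```

```text
t 36.60 in face frame [-2.200e-01  2.000e-02  2.024e+01] F [-1.1 -0.6  4. ] M(tool) [ 0.2   0.62 -0.02] j [-0.29  0.5  -0.35  1.98  1.01  0.59 -0.06]
the job is handed in; nothing more can be done
```

I tapped the three plates square on the mat, lifted the whole stack, and handed in at 36.6 s with it still gripped and pressed on the yellow face.

- **Squaring:** I tapped the stack from the sides and the ends. The lowest plate stayed turned by about 1.2° until I tapped off-centre along its long sides. The picture after lifting showed all edges flush.
- **Press:** About 5.1 N net along the face normal, with the face pushed in about 3.3 mm. About 1–2 N of sideways force remained at the end.
- **Flush:** The images gave a slope of 27.5°, but the contact-moment probe put it nearer 26.6°, so I used 26.6°. The contact point then came out about 6 mm from the centre, so the stack is close to flush.
- **Centring:** The last wrist image agreed with the predicted face and stack edges to about 0.5 mm. That check was numeric only, because my 12 pictures were used up.
- **Disagreement:** The top and side views matched the face position less well than the wrist view (11–14 % mismatch against 1–3 %). I relied on the wrist view, and the foot position agreed with it to about 1 mm.
- **Joint limit:** Joint 7 read −2.92, its range limit, at the first standoff pose. I turned the tool half a turn before pressing, and it finished at −0.06.
- **Rest of the bench:** I steered clear of the other objects but took no final picture of the whole bench to confirm they had not moved.

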